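Walk the die block round to the saw-bench fence

ROBOT

A 6-joint arm with a two-finger parallel gripper is mounted at the origin on the work surface. World frame = base frame: x ahead of the robot, y to its left, z up, the work surface at z = 0. Lengths are in mm, angles in rad, forces in N, time in s.
With the tool pointing down it reaches from about 350 to 875 mm from the base axis. Payload 4.2 kg.
Tool frame: the origin (TCP) lies between the finger pads; the fingertips stand 17 mm ahead of it and the grasp point (between the pads) lies 2 mm behind it (nose_length is the distance from the TCP to the fingertips, in mm); z points along the fingers, y is the direction in which the jaws open and shut (so a half turn about z gives the same grasp; the last joint's range is limited). The gripper opens to 85 mm and grips with 20 to 120 N. Pads are 22 mm wide; open, the fingers measure 114 mm over their backs; the gripper's body (76 mm by 85 mm) begins 54 mm behind the grasp point. The pads swing forward as they close: fully open they stand 13 mm farther back than shut.
Start: joints at [0.259, 0.385, 0.008, 0, -1.194, -0.259], TCP at [624.979, 0.025, 248.312] pointing down, gripper open.
Joint ranges: [-3.14, 3.14], [-1.21, 2.06], [-1.07, 1.41], [-3.16, 2.05], [-2.99, -0.16], [-3.1, 3.1]. Speed limits (rad/s): [2.79, 2.79, 3.14, 3.14, 3.14, 3.14].

INTERFACE

Orientations are given as a unit quaternion [x, y, z, w].
In Python, from bench import * gives the robot as it stands.
- The arm moves only by the tool jog_arm, never from a script. Its argument "increments" is a list of rows, each a list of 4 numbers: the shift along the tool's x, y, z in m, then the turn about the tool's z in degrees. A call has 1 to 10 rows; each row is the pose to reach, as a shift and turn from the pose measured when the call began, along the tool's axes at that moment; what a row does not reach only later rows make up. A row lasts 1/8 s, in which the tool goes at most 62.5 mm and 10.7 degrees, less where a joint would pass 70% of its speed; a pose out of reach is approached as far as the arm can. A call with a gripper value outside its range is refused whole. "hand" is the gripper's target within -1 to 1 (fully open at 1, half-way at 0, shut at -1), set as the call begins (left out, the last holds). The fingers move at their own pace and stop on an object; the grip force is fixed at half the most. Time passes only in rows, so rows that repeat a pose let the fingers close. It gives the time, the measured TCP pose, the force and the opening at its end, in the units of the state.
- read_state(): the state, without advancing time (a new reading comes with each control period).
- get_image(name): name is "scene" or "side" or "wrist"; returns the picture (480x640x3 uint8, red, green, blue); there is no depth.
- calibration(name): a dict with "fx", "fy", "cx", "cy" (pixels), "position" and "rotation" of the camera in the world; the wrist camera has in their place "hand_eye" (4x4, takes a point from camera to tool coordinates, whose origin is the TCP and whose axes are the flange's). Camera axes: x right, y up, looking along -z (the intrinsics and any distortion apply to the point x, -y, -z); pixel columns grow to the right and rows downward; lengths in mm; the calibration is good to about 2 mm. The wrist camera is an equidistant fisheye: a pixel r from the principal point sees the ray r / f radians off the axis. A picture is of the moment at which its call begins: read the wrist's pose just before it. calibration takes no time and is no camera call.
- job_done(): hands the job in, once; it reports no verdict.
The state is a dict: "clock": time; "joints": joint angles; "joint_vel": joint speeds; "joint_efforts": joint torques, N m; "position": TCP position; "ee_rot": TCP orientation; "contact_force": force on the tool from outside, world axes, zero at the start; "wrist_torque": the same for the moment, N m; "gripper_width": finger opening in mm.
Only numpy, scipy, OpenCV 4.12 (cv2) and the standard library are available. Lean on these libraries where they do the work, as an engineer would, in place of code of your own. Each camera call takes 0.05 s, during which the arm holds its last target.

TASK

The heavy cast block stands askew on the blue bench. Walk it round, pushing its corners with the fingers only, until the long face farther from its two bolt holes sits flat against the steel fence with neither end of the block sticking out past the fence. Only push: never lift or tip the block, keep it off the fence until it is nearly square to it, and leave the disc, tube and bolt alone.

Things in the scene. Friction and masses are not known exactly. Their poses are not given: they have to be found in the camera images.
- fence: Dark steel angle bolted to the bench, 220 mm long, 45 mm high. Origin on the bench top at the foot of the middle of its working face (the upright face towards the robot). x points level, square to that face, out of the fence's back (the free bench has negative x); y along the fence to the left; z up. Working face: x = 0, y = -110 to +110 mm; the foot reaches 63 mm behind it.
- block: Heavy cast aluminium block, 0.7 to 1 kg, loose on the bench; dragging it takes about 5 to 14 N. 92 mm along x, 130 along y, 32 high. Origin at the centre of its underside, z up. Two 18 mm blind bolt holes in its top at x = -26, y = +-36 mm. Seating face: the long one at x = +46 mm. Seated, its axes are parallel to the fence's; it starts turned 50 to 115 degrees counter-clockwise from that.
- seat_left (a point): The end of the block's seating face at its +y side, half-way up: (46, 65, 16) mm in the block's frame. Axes as the block's.
- seat_right (a point): The end of the block's seating face at its -y side, half-way up: (46, -65, 16) mm in the block's frame. Axes as the block's.
- flap_disc: Bystander: brown flap grinding disc lying flat on the bench, 116 mm across, 13 mm high, origin at the centre of its underside.
- tube_offcut: Bystander: short upright steel tube, 42 mm across, 50 mm high, origin at the centre of its underside.
- bolt: Bystander: hexagon bolt standing on its head, 30 mm across, 56 mm high, origin at the centre of its underside.

How it is judged:
By the outcome, as a careful person would: the job done as asked, in the order asked, and still so for the second after the job is handed in, with the robot touching nothing.
It also fails if it takes over 67 s, if anything falls off the work surface, if the arm or the gripper's body presses on something with over 40 N, if the wrist force passes 120 N, or if a joint passes its speed limit or range.

## Working session

There is one attempt and no reset: what is moved stays moved. The work goes in short steps, Python scripts to look and compute and a tool call to move; the robot and the scene stay as the last step left them, time stands still between calls to the robot, and variables do not carry over. Pictures are saved under pics/ and viewed, and the job is handed in when it is done.

Besides the shell and the picture viewer there is one more tool, called after "Emit:" as a command line: name --pt "numbers of a row" for each row, then --argument value for the rest. jog_arm: Moves the arm, as the interface text tells. Its arguments: {"type":"object","properties":{"increments":{"type":"array"},"hand":{"type":"number"}},"required":["increments"]}

```bash
mkdir -p pics; ls; python3 - <<'E'
from bench import *
import cv2
print(read_state())
for n in("scene","side","wrist"):
    c=calibration(n);print(n,c)
    cv2.imwrite(f"pics/{n}0.png",get_image(n)[:,:,::-1])
E
```

```text
pics
{'clock': 0.0, 'joints': array([ 2.58591959e-01,  3.85572170e-01,  6.63462112e-03, -5.21336288e-04,
       -1.19398864e+00, -2.58608258e-01]), 'joint_vel': array([-6.21818858e-04,  7.83620232e-04,  1.03263881e-03,  3.51056742e-05,
       -5.67163639e-04,  1.01622273e-03]), 'joint_efforts': array([-9.55001960e-04, -3.92286408e+01,  1.88399577e+01,  4.18616563e+00,
       -4.72148502e-03,  8.27910434e-07]), 'position': array([6.24457704e+02, 2.29184698e-02, 2.47212239e+02]), 'ee_rot': array([-0.70703259,  0.70718012,  0.00074484, -0.00079874]), 'contact_force': array([-0.34798005,  0.14893176, -0.31263057]), 'wrist_torque': array([-0.03224513,  0.07343996, -0.02823707]), 'gripper_width': 85.32654104722226}
scene {'fx': 512.695681994959, 'fy': 512.695681994959, 'cx': 315.95542284196875, 'cy': 241.5298500439195, 'position': array([1235.4885709 , -153.38577127,  750.87152905]), 'rotation': array([0.29774185, 0.23690239, 0.56804822, 0.72975905])}
side {'fx': 489.9358994634884, 'fy': 489.9358994634884, 'cx': 331.22589490786146, 'cy': 225.94412293596645, 'position': array([266.31977749, 481.17591243, 683.31015748]), 'rotation': array([-0.09977604,  0.34364784,  0.90090136, -0.24561686])}
wrist {'fx': 371.64829954431775, 'fy': 371.64829954431775, 'cx': 318.46212519235985, 'cy': 244.98502030851256, 'hand_eye': array([[-1.20863056e-04,  9.54411316e-01,  2.98494598e-01,
         7.61388978e+01],
       [ 9.99999861e-01, -3.80096393e-05,  5.26441248e-04,
        -1.59278424e+00],
       [ 5.13787156e-04,  2.98494620e-01, -9.54411179e-01,
        -1.25841544e+02],
       [ 0.00000000e+00,  0.00000000e+00,  0.00000000e+00,
         1.00000000e+00]])}
```

View pics/scene0.png

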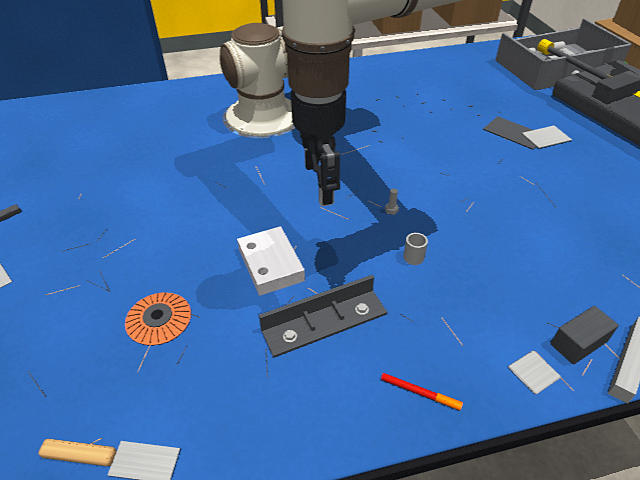

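View pics/side0.png

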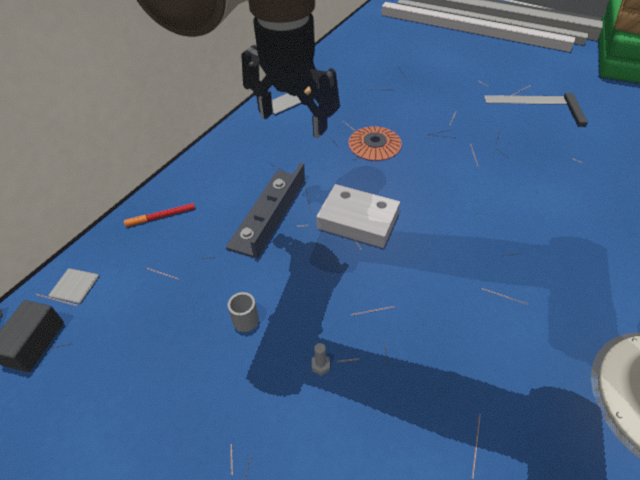

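View pics/wrist0.png

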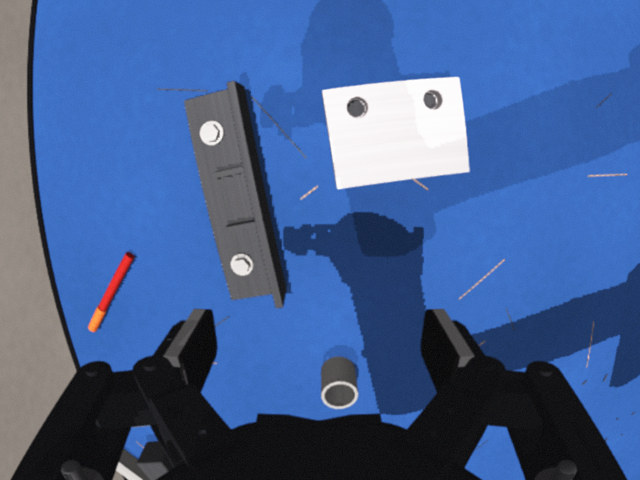

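```bash
cat > h.py <<'E'
from bench import *
import cv2, numpy as np
from scipy.spatial.transform import Rotation as R
from scipy.optimize import least_squares
def ray(name,px,st=None):
    c=calibration(name); u=(px[0]-c['cx'])/c['fx']; v=(px[1]-c['cy'])/c['fy']
    if name=='wrist':
        r=np.hypot(u,v); s=np.sin(r)/r if r>1e-9 else 1
        d=np.array([u*s,-v*s,-np.cos(r)]); H=np.array(c['hand_eye']); T=R.from_quat(st['ee_rot']).as_matrix()
        return T@H[:3,3]+st['position'], T@H[:3,:3]@d
    return np.array(c['position']), R.from_quat(c['rotation']).as_matrix()@np.array([u,-v,-1])
def onz(name,px,z,st=None):
    o,d=ray(name,px,st); return (o+d*(z-o[2])/d[2])
def proj(name,P,st=None):
    c=calibration(name);P=np.array(P,float)
    if name=='wrist':
        T=R.from_quat(st['ee_rot']).as_matrix();H=np.array(c['hand_eye'])
        p=H[:3,:3].T@(T.T@(P-st['position'])-H[:3,3]); x,y,z=p[0],-p[1],-p[2]
        rr=np.hypot(x,y);t=np.arctan2(rr,z); x,y=x/rr*t,y/rr*t
    else:
        p=R.from_quat(c['rotation']).as_matrix().T@(P-np.array(c['position'])); x,y=-p[0]/p[2],p[1]/p[2]
    return np.array([c['cx']+c['fx']*x,c['cy']+c['fy']*y])
def rot(a): return np.array([[np.cos(a),-np.sin(a)],[np.sin(a),np.cos(a)]])
E
python3 - <<'E'
from h import *
st=read_state()
np.set_printoptions(precision=1,suppress=True)
for n,z,ps in [('wrist',32,[(322,90),(460,77),(470,172),(339,189),(357,106),(432,100)]),('wrist',45,[(233,82),(283,307)]),('wrist',50,[(340,394)]),
 ('scene',32,[(238,237),(277,228),(304,276),(258,291),(251,245),(263,271)]),('scene',45,[(261,316),(373,277)]),('scene',0,[(157,316),(414,260),(391,212)]),
 ('side',32,[(345,187),(400,206),(386,238),(318,214)]),('side',45,[(303,167),(258,238)]),('side',0,[(376,147),(244,325),(320,369)])]:
    print(n,z)
    for p in ps: print(p,onz(n,p,z,st)[:2])
im=cv2.imread('pics/wrist0.png')
cv2.imwrite('pics/wcrop.png',cv2.resize(im[60:320,170:490],None,fx=2.3,fy=2.3,interpolation=cv2.INTER_CUBIC))
E
```

```text
wrist 32
(322, 90) [ 622.8 -115.2]
(460, 77) [ 492.7 -135.1]
(470, 172) [479.  -43.5]
(339, 189) [607.  -23.7]
(357, 106) [ 591.2 -100.8]
(432, 100) [ 520.8 -110.1]
wrist 45
(233, 82) [ 701.  -123.4]
(283, 307) [661.1  90.8]
wrist 50
(340, 394) [602.1 198.7]
scene 32
(238, 237) [ 492.2 -133.5]
(277, 228) [486.2 -53.2]
(304, 276) [625.  -29.2]
(258, 291) [ 639.1 -117.7]
(251, 245) [ 520.8 -111.8]
(263, 271) [ 593.9 -100.7]
scene 45
(261, 316) [ 705.1 -122.4]
(373, 277) [669.4  89.1]
scene 0
(157, 316) [ 624.6 -302.7]
(414, 260) [611.3 197.5]
(391, 212) [465.4 202. ]
side 32
(345, 187) [ 600.1 -117.9]
(400, 206) [ 486.8 -124.7]
(386, 238) [474.4 -41.8]
(318, 214) [607.4 -31.1]
side 45
(303, 167) [ 693. -114.]
(258, 238) [659.9  79.1]
side 0
(376, 147) [ 620.5 -291.4]
(244, 325) [598.2 209.2]
(320, 369) [454.9 211.4]
```

View pics/wcrop.png

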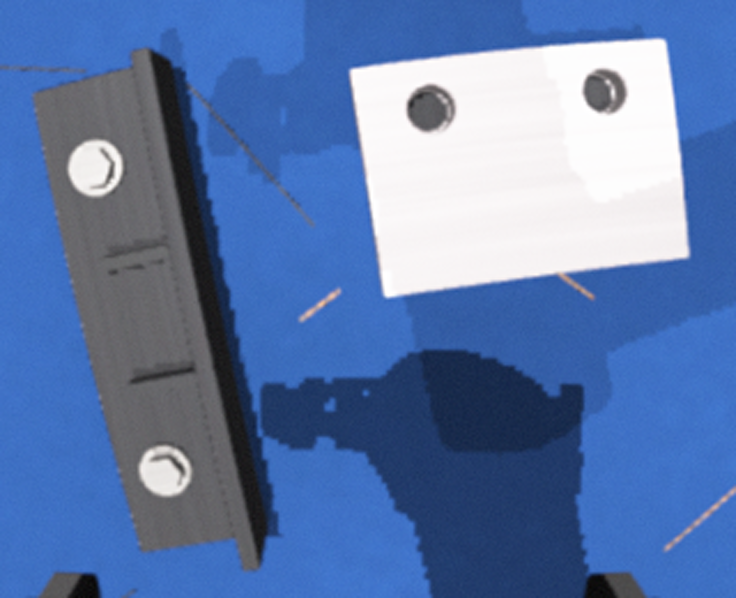

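Emit:
jog_arm --pt "0.16 0.1165 0 0" --pt "0.16 0.1165 0 0" --pt "0.16 0.1165 0 0" --pt "0.16 0.1165 0.02 0" --pt "0.16 0.1165 0.08 0" --pt "0.16 0.1165 0.14 0" --pt "0.16 0.1165 0.19 0" --pt "0.16 0.1165 0.21 0" --pt "0.16 0.1165 0.217 0" --pt "0.16 0.1165 0.217 0" --hand -1

```text
clock: 1.4
position: [508.0, -160.0, 30.9]
ee_rot: [0.707, -0.707, -0.0, 0.001]
contact_force: [0.2, -0.4, 0.3]
gripper_width: -0.3
```

```bash
cat > look.py <<'E'
import sys
from h import *
tag=sys.argv[1]
st=read_state(); print(st['clock'],st['position'].round(1),R.from_quat(st['ee_rot']).as_matrix().round(3)[:,:2].tolist(),st['contact_force'].round(1),st['gripper_width'])
np.save('pics/st_%s.npy'%tag,st,allow_pickle=True)
for n in sys.argv[2:]:
    cv2.imwrite(f"pics/{n}_{tag}.png",get_image(n)[:,:,::-1])
E
python3 look.py 1 scene wrist; python3 - <<'E'
import cv2
a=cv2.imread('pics/scene_1.png')[130:380,120:440]
cv2.imwrite('pics/scene_1c.png',cv2.resize(a,None,fx=2.3,fy=2.3,interpolation=2))
E
```

```text
1.4 [ 508.  -160.    30.9] [[0.0, -1.0], [-1.0, -0.0], [0.0, 0.002]] [ 0.2 -0.4  0.3] -0.2948548447088812
```

View pics/scene_1c.png

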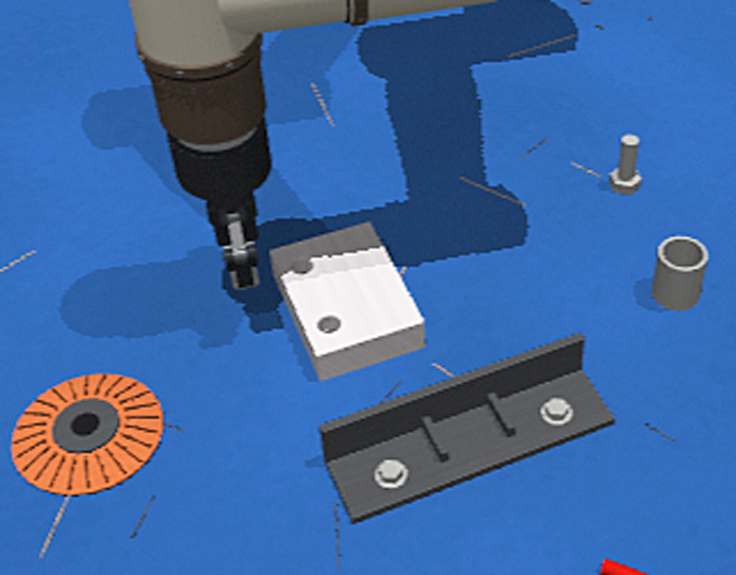

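View pics/wrist_1.png

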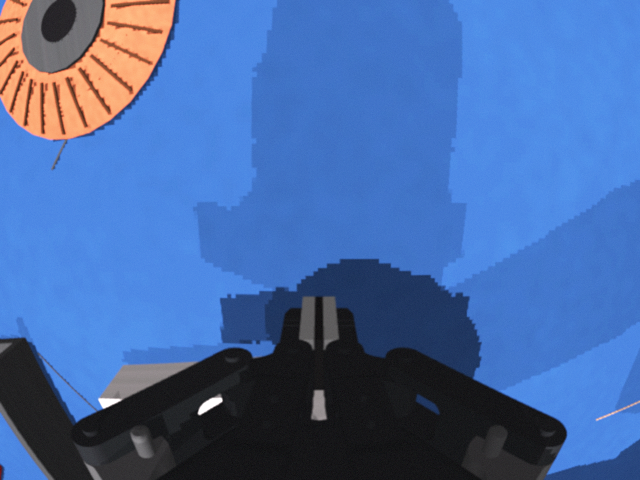

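Emit:
jog_arm --pt "-0.008 0 0.006 0" --pt "-0.015 0 0.006 0" --pt "-0.022 0.003 0.006 3" --pt "-0.029 0.007 0.006 7" --pt "-0.036 0.01 0.006 11" --pt "-0.043 0.013 0.006 15" --pt "-0.05 0.016 0.006 19" --pt "-0.057 0.018 0.006 23" --pt "-0.062 0.019 0.006 26" --pt "-0.062 0.019 0.006 26"

```text
clock: 2.75
position: [489.4, -97.5, 26.0]
ee_rot: [-0.531, 0.848, -0.0, 0.0]
contact_force: [0.2, 0.3, -0.5]
gripper_width: -0.2
```

```bash
cat > crop.py <<'E'
import cv2,sys
t=sys.argv[1]
a=cv2.imread(f'pics/scene_{t}.png')[170:370,150:410]
cv2.imwrite(f'pics/scene_{t}c.png',cv2.resize(a,None,fx=3,fy=3,interpolation=2))
E
python3 look.py 2 scene; python3 crop.py 2
```

```text
2.75 [489.4 -97.5  26. ] [[-0.437, -0.899], [-0.899, 0.437], [-0.0, -0.001]] [ 0.2  0.3 -0.5] -0.22145895541923807
```

View pics/scene_2c.png

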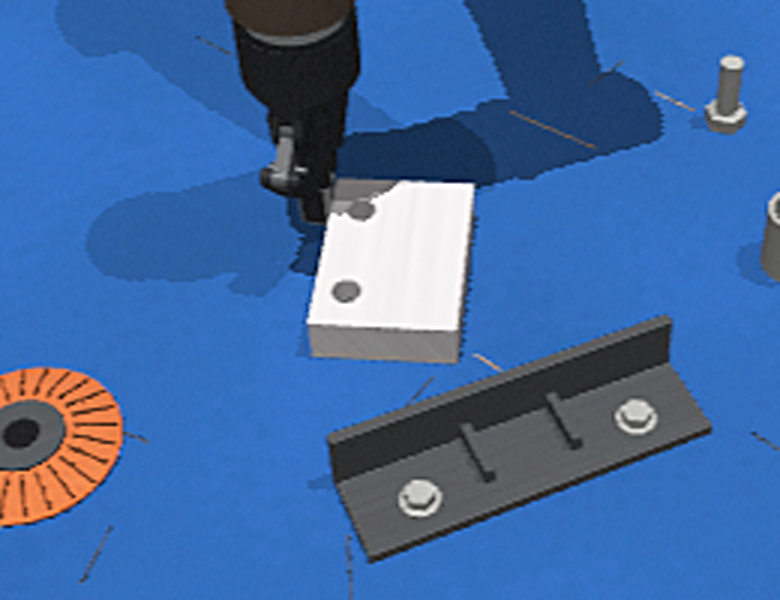

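```bash
cat > pose.py <<'E'
from h import *
F={'D':(46,-65),'A':(-46,-65),'B':(-46,65),'C':(46,65),'h':(-26,36),'g':(-26,-36)}
def fit(picks,name='scene',st=None,off=(150,170),s=3,fen=(687,-16.6,10.0)):
    q=np.array([onz(name,(p[0]/s+off[0],p[1]/s+off[1]),32,st)[:2] for p in picks.values()])
    b=np.array([F[k] for k in picks])*1.0
    f=lambda v:((rot(v[2])@b.T).T+v[:2]-q).ravel()
    best=min((least_squares(f,[*q.mean(0),a],loss='soft_l1') for a in np.arange(0,6.3,1)),key=lambda r:r.cost)
    v=best.x; print('block',v[:2].round(1),np.rad2deg(v[2]).round(1)%360,'rms',np.sqrt((f(v)**2).mean()).round(1))
    a=np.deg2rad(fen[2]); r=rot(a).T@(v[:2]-np.array(fen[:2])); print('in fence',r.round(1),'yaw',(np.rad2deg(v[2])-fen[2]+180)%360-180)
    for k in F: print(k,(rot(v[2])@np.array(F[k])+v[:2]).round(1),end=' ')
    print(); return v
E
python3 - <<'E'
from pose import *
fit(dict(A=(308,325),D=(460,330),C=(474,183),B=(332,180),g=(345,291),h=(360,209)))
E
```

```text
block [558.5 -58.9] 73.0 rms 1.1
in fence [-133.9  -19.4] yaw 62.95076138471603
D [634.1 -34. ] A [ 607.1 -122. ] B [482.8 -83.8] C [509.8   4.1] h [516.4 -73.2] g [585.2 -94.3]
```

Emit:
jog_arm --pt "-0.008 0.005 0 5" --pt "-0.0175 0.0095 0 10" --pt "-0.027 0.013 0 15" --pt "-0.0365 0.0165 0 20" --pt "-0.046 0.019 0 25" --pt "-0.056 0.0205 0 30" --pt "-0.066 0.0215 0 35" --pt "-0.076 0.0215 0 40" --pt "-0.076 0.0215 0 40"

```text
clock: 3.92
position: [503.4, -19.5, 25.9]
ee_rot: [-0.21, 0.978, -0.0, 0.0]
contact_force: [-1.2, -0.1, 0.4]
gripper_width: -0.2
```

```bash
python3 look.py 3 scene; python3 crop.py 3
```

```text
3.925 [503.4 -19.5  25.9] [[-0.912, -0.41], [-0.41, 0.912], [-0.001, -0.0]] [-1.2 -0.1  0.4] -0.2359156156050245
```

View pics/scene_3c.png

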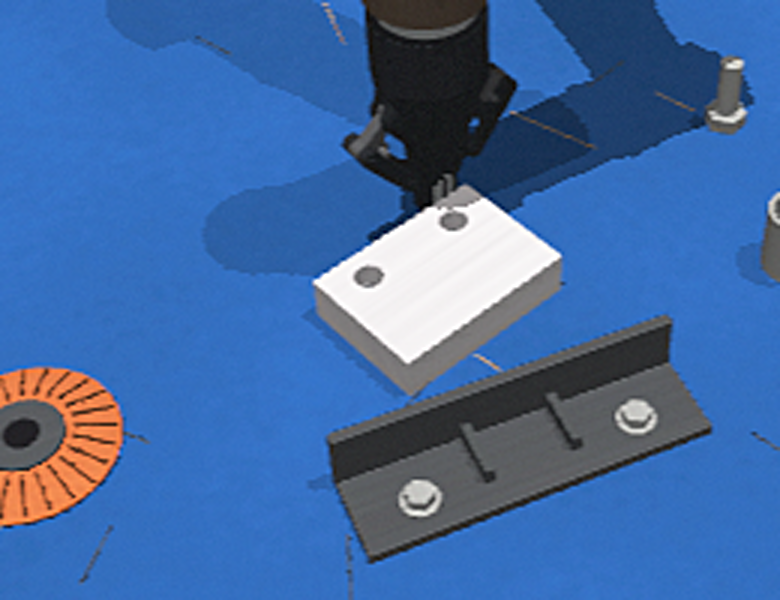

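```bash
python3 - <<'E'
from pose import *
fit(dict(A=(313,284),D=(408,363),C=(562,258),B=(469,185),g=(369,276),h=(454,221)))
E
```

```text
block [582.1 -34.2] 28.5 rms 0.8
in fence [-106.4    0.9] yaw 18.49672053650619
D [653.6 -69.4] A [ 572.7 -113.3] B [510.7   0.9] C [591.5  44.8] h [542.1 -15. ] g [576.4 -78.3]
```

Emit:
jog_arm --pt "0.02 -0.006 0 0" --pt "0.033 -0.021 0 8" --pt "0.033 -0.021 0 14" --pt "0.033 -0.021 0 14"

```text
clock: 4.47
position: [481.3, -53.3, 26.1]
ee_rot: [-0.089, 0.996, -0.0, 0.001]
contact_force: [0.5, 0.2, -0.4]
gripper_width: 0.5
```

Emit:
jog_arm --pt "0 0 0 0" --pt "0 0 0 0" --pt "0 0 0 0" --pt "0 0 0 0" --pt "0 0 0 0" --pt "0 0 0.003 0" --pt "0 0 0.005 0" --hand 0.6

```text
clock: 5.35
position: [481.2, -53.3, 20.8]
ee_rot: [-0.089, 0.996, -0.0, 0.001]
contact_force: [-1.2, 0.6, 0.4]
gripper_width: 68.6
```

```bash
python3 look.py 4 scene wrist; python3 crop.py 4
```

```text
5.35 [481.2 -53.3  20.8] [[-0.984, -0.178], [-0.178, 0.984], [-0.001, -0.0]] [-1.2  0.6  0.4] 68.5805859137668
```

View pics/scene_4c.png

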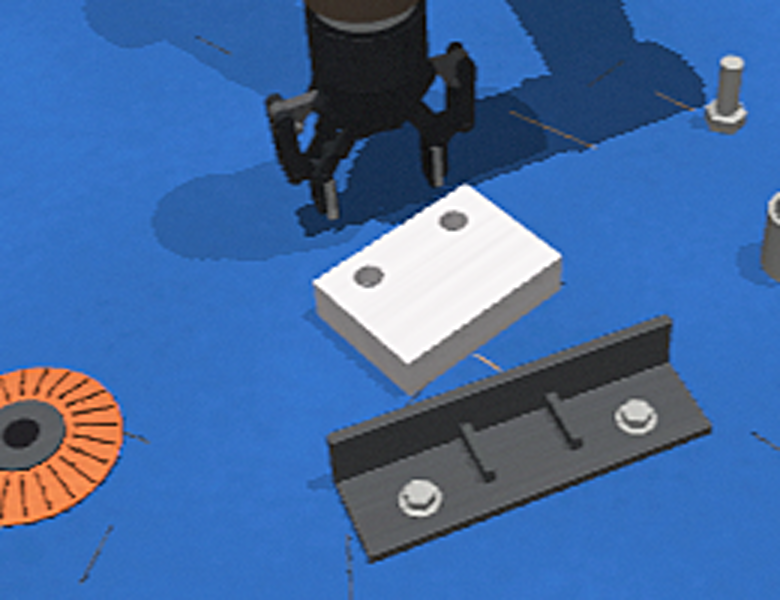

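View pics/wrist_4.png

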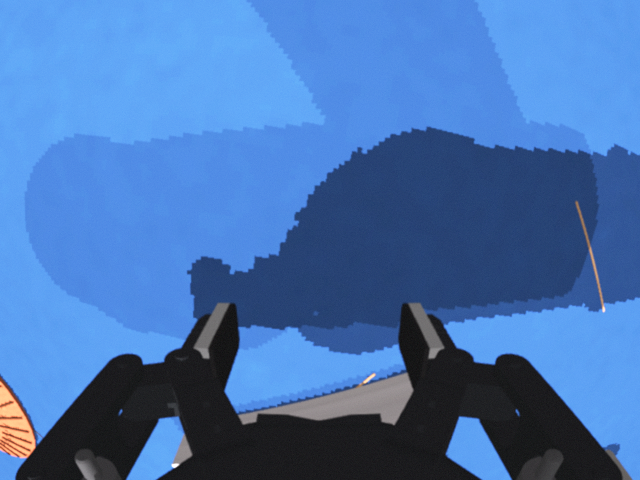

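```bash
python3 - <<'E'
import cv2,numpy as np
im=cv2.imread('pics/wrist0.png')
a=cv2.resize(im[75:125,215:265],None,fx=8,fy=8,interpolation=0)
b=cv2.resize(im[270:320,255:305],None,fx=8,fy=8,interpolation=0)
o=np.hstack([a,b]); o=np.clip(o.astype(float)*1.8,0,255).astype('uint8')
cv2.imwrite('pics/wz.png',o)
E
```

```text
(no output)
```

View pics/wz.png

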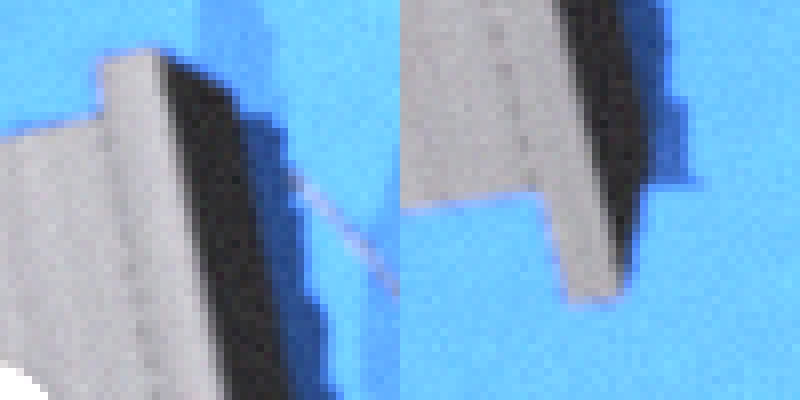

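```bash
python3 - <<'E'
from h import *
st=dict(position=np.array([624.46,0.02,247.2]),ee_rot=np.array([-0.70703259,  0.70718012,  0.00074484, -0.00079874]))
for z,a,b in[(45,(235.0,80.7),(282.3,306.7)),(0,(244.5,86.6),(285,293.3))]:
    A=onz('wrist',a,z,st)[:2];B=onz('wrist',b,z,st)[:2];d=B-A;print(A,B,(A+B)/2,np.hypot(*d),np.degrees(np.arctan2(-d[0],d[1])))
E
```

```text
[ 697.34801679 -122.78647326] [660.03959184  92.09208729] [678.69380432 -15.34719299] 218.09336156021163 9.84982191012964
[ 697.61659423 -122.65565464] [661.24632252  98.28246226] [679.43145838 -12.18659619] 223.91169725017224 9.348046782081473
```

Emit:
jog_arm --pt "-0.011 0 0 -0.5" --pt "-0.019 0 0 -0.5" --pt "-0.026 0 0 -0.5" --pt "-0.033 0 0 -0.5" --pt "-0.04 0 0 -0.5" --pt "-0.047 0 0 -0.5" --pt "-0.054 0 0 -0.5" --pt "-0.061 0 0 -0.5" --pt "-0.068 0 0 -0.5" --pt "-0.073 0 0 -0.5"

```text
clock: 6.7
position: [553.3, -40.3, 20.8]
ee_rot: [-0.094, 0.996, -0.0, 0.0]
contact_force: [-3.7, -0.1, 2.3]
gripper_width: 68.3
```

```bash
python3 look.py 5 scene ; python3 crop.py 5
```

```text
6.7 [553.3 -40.3  20.8] [[-0.982, -0.187], [-0.187, 0.982], [-0.001, -0.0]] [-3.7 -0.1  2.3] 68.30314331330602
```

View pics/scene_5c.png

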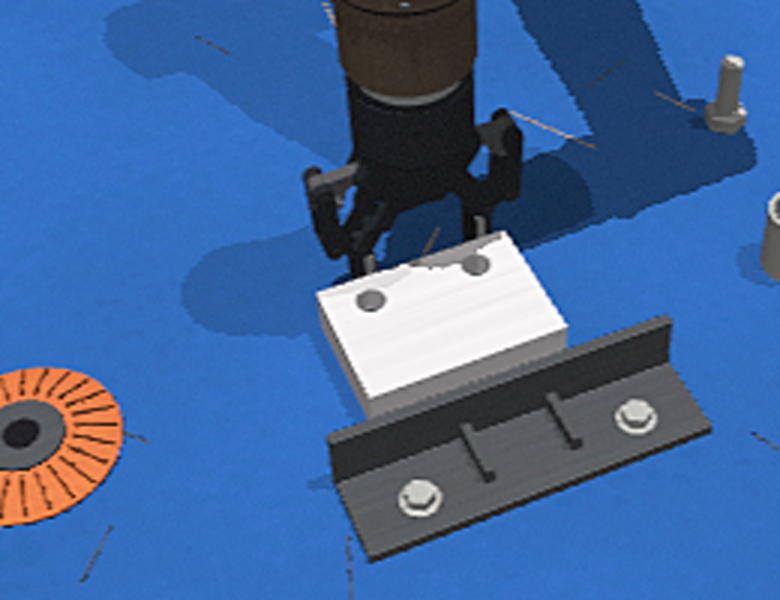

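```bash
python3 - <<'E'
from pose import *
fit(dict(A=(317,293),D=(371,399),C=(568,326),B=(503,233),g=(371,300),h=(476,265)))
A=onz('scene',(327/3+150,437/3+170),45)[:2];B=onz('scene',(670/3+150,318/3+170),45)[:2];d=B-A;print(A,B,(A+B)/2,np.hypot(*d),np.degrees(np.arctan2(-d[0],d[1])))
E
```

```text
block [615.5 -40.6] 10.899999999999977 rms 0.9
in fence [-74.6 -11.2] yaw 0.9475243727296174
D [673.  -95.7] A [ 582.6 -113.1] B [558.   14.5] C [648.3  32. ] h [583.1 -10.2] g [596.8 -80.9] 
[ 703.53212772 -125.54878474] [667.29473452  90.46256282] [685.41343112 -17.54311096] 219.0297946463167 9.523088730850985
```

Emit:
jog_arm --pt "-0.006 0 0 0.4" --pt "-0.011 0 0 0.8" --pt "-0.015 0 0 1.2" --pt "-0.018 0 0 1.2" --pt "-0.02 0 0 1.2" --pt "-0.022 0 0 1.2" --pt "-0.0235 0 0 1.2"

```text
clock: 7.62
position: [576.8, -35.9, 20.8]
ee_rot: [-0.083, 0.997, -0.0, 0.0]
contact_force: [-5.2, -1.2, 1.2]
gripper_width: 68.4
```

```bash
python3 look.py 6 scene side; python3 crop.py 6
```

```text
7.625 [576.8 -35.9  20.8] [[-0.986, -0.166], [-0.166, 0.986], [-0.001, -0.0]] [-5.2 -1.2  1.2] 68.38837696165682
```

View pics/scene_6c.png

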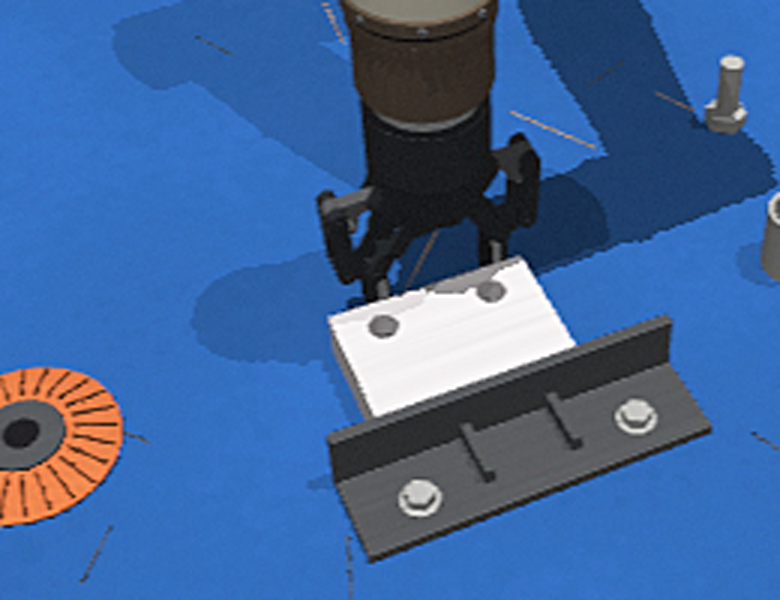

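Emit:
jog_arm --pt "-0.001 0 0 0" --pt "-0.002 0 0 0" --pt "-0.003 0 0 0"

```text
clock: 8.1
position: [576.8, -36.0, 20.8]
ee_rot: [-0.083, 0.997, -0.0, -0.003]
contact_force: [-11.2, -0.9, 7.4]
gripper_width: 68.2
```

Emit:
jog_arm --pt "-0.002 0 0 0" --pt "-0.004 0 0 0" --pt "-0.006 0 0 0" --pt "-0.006 0 0 0"

```text
clock: 8.6
position: [576.9, -36.1, 20.4]
ee_rot: [-0.083, 0.996, -0.001, -0.01]
contact_force: [-14.9, -1.0, 8.6]
gripper_width: 68.6
```

```bash
python3 look.py 7 scene side; python3 crop.py 7;python3 - <<'E'
import cv2
a=cv2.imread('pics/side_7.png')[120:300,200:440]
cv2.imwrite('pics/side_7c.png',cv2.resize(a,None,fx=3.3,fy=3.3,interpolation=2))
E
```

```text
8.6 [576.9 -36.1  20.4] [[-0.986, -0.166], [-0.166, 0.986], [0.019, 0.0]] [-14.9  -1.    8.6] 68.60541615270158
```

View pics/scene_7c.png

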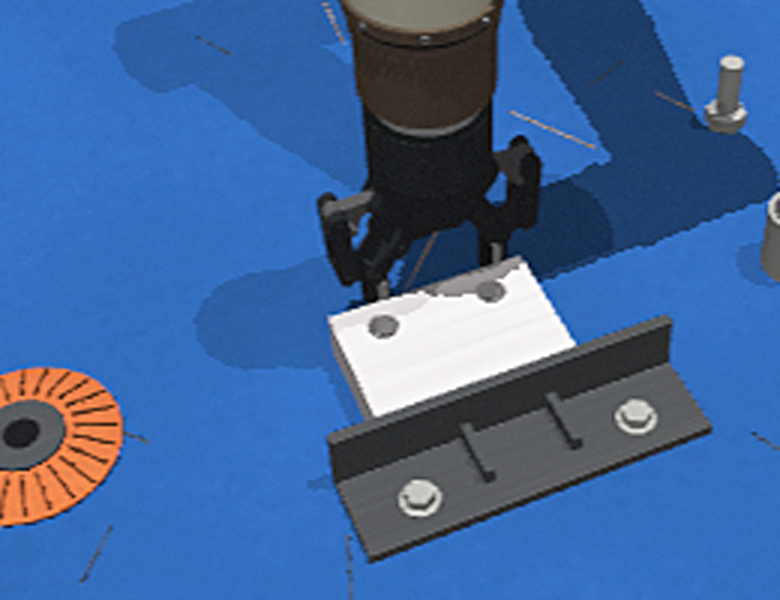

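View pics/side_7c.png

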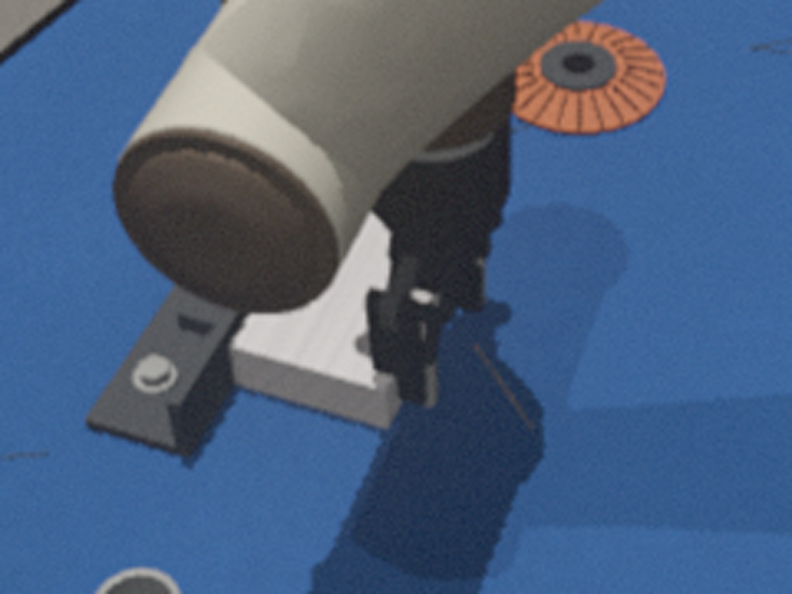

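Emit:
jog_arm --pt "0.015 0 0 0" --pt "0.03 0 -0.006 0" --pt "0.03 0 -0.006 0"

```text
clock: 9.07
position: [548.3, -40.8, 28.3]
ee_rot: [-0.083, 0.996, -0.001, -0.008]
contact_force: [0.1, -0.4, 0.7]
gripper_width: 68.1
```

Emit:
jog_arm --pt "0 0.02 0 0" --pt "0 0.04 0 0" --pt "0 0.04 0 0" --pt "0 0.04 0 0" --pt "0 0.04 0 0" --pt "0 0.04 0 0" --hand -1

```text
clock: 9.82
position: [541.8, -1.8, 28.2]
ee_rot: [-0.083, 0.997, -0.001, -0.007]
contact_force: [0.4, 0.1, 0.2]
gripper_width: -0.1
```

```bash
python3 look.py 8 scene side wrist; python3 crop.py 8;python3 - <<'E'
import cv2
a=cv2.imread('pics/side_8.png')[120:300,200:440]
cv2.imwrite('pics/side_8c.png',cv2.resize(a,None,fx=3.3,fy=3.3,interpolation=2))
E
```

```text
9.825 [541.8  -1.8  28.2] [[-0.986, -0.165], [-0.165, 0.986], [0.015, -0.0]] [0.4 0.1 0.2] -0.06383660055368501
```

View pics/scene_8c.png

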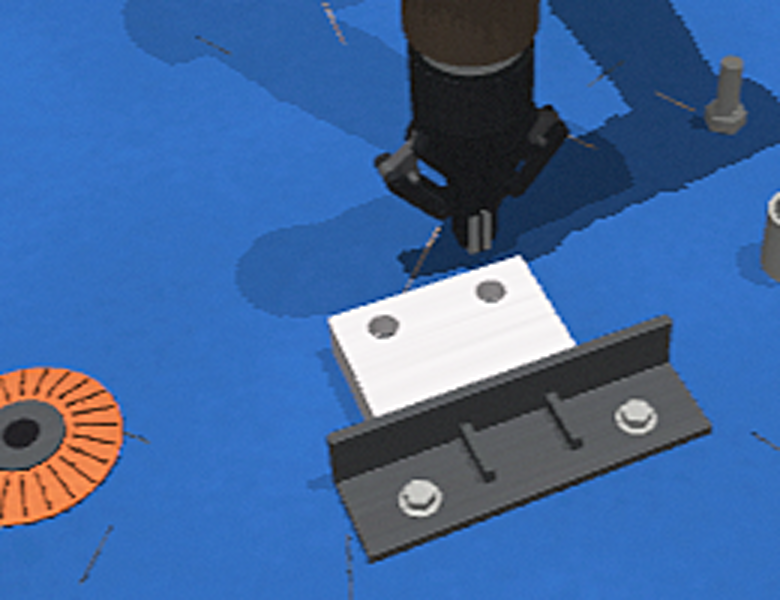

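View pics/side_8c.png

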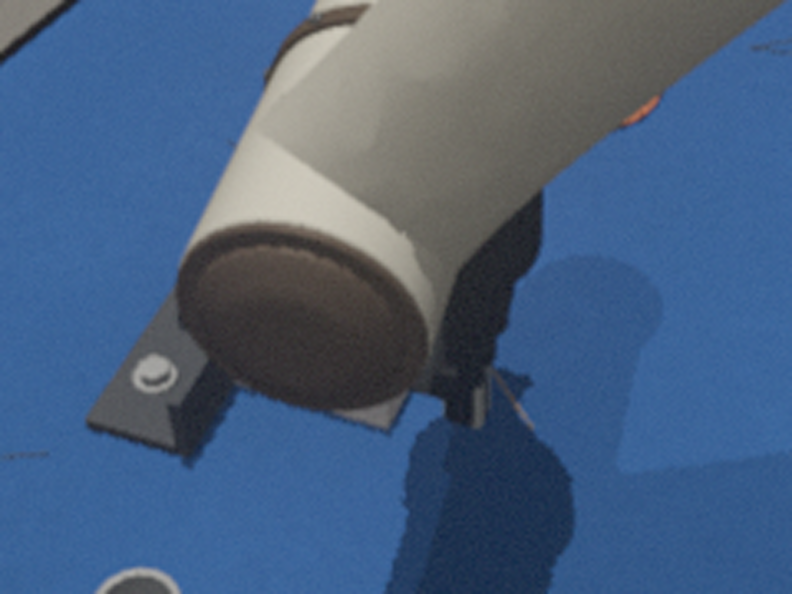

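View pics/wrist_8.png

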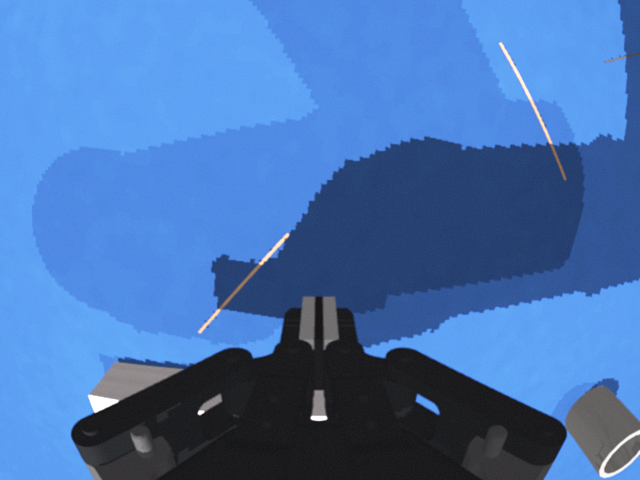

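Emit:
jog_arm --pt "-0.01 -0.004 0.003 0" --pt "-0.02 -0.004 0.003 0" --pt "-0.024 -0.004 0.003 0" --pt "-0.026 -0.004 0.003 0" --pt "-0.028 -0.004 0.003 0" --pt "-0.03 -0.004 0.003 0" --pt "-0.032 -0.004 0.003 0"

```text
clock: 10.85
position: [570.9, -0.9, 24.3]
ee_rot: [-0.083, 0.997, -0.001, -0.011]
contact_force: [-7.3, -0.9, 4.4]
gripper_width: 0.2
```

Emit:
jog_arm --pt "-0.003 0 0 0" --pt "-0.006 0 0 0" --pt "-0.009 0 0 0" --pt "-0.009 0 0 0"

```text
clock: 11.35
position: [571.0, -1.4, 22.8]
ee_rot: [-0.081, 0.996, -0.002, -0.021]
contact_force: [-15.5, -0.9, 9.6]
gripper_width: 0.0
```

Emit:
jog_arm --pt "0.015 0 0 0" --pt "0.03 0 -0.003 0" --pt "0.03 -0.04 -0.003 0" --pt "0.03 -0.08 -0.003 0" --pt "0.03 -0.08 -0.003 0"

```text
clock: 11.98
position: [555.1, -87.1, 27.4]
ee_rot: [-0.08, 0.997, -0.002, -0.02]
contact_force: [-0.3, 0.2, 0.4]
gripper_width: -0.2
```

```bash
python3 look.py 9 scene side; python3 crop.py 9;python3 - <<'E'
import cv2
a=cv2.imread('pics/side_9.png')[120:300,200:440]
cv2.imwrite('pics/side_9c.png',cv2.resize(a,None,fx=3.3,fy=3.3,interpolation=2))
E
```

```text
11.975 [555.1 -87.1  27.4] [[-0.986, -0.159], [-0.159, 0.987], [0.04, -0.001]] [-0.3  0.2  0.4] -0.15620988066471114
```

View pics/side_9c.png

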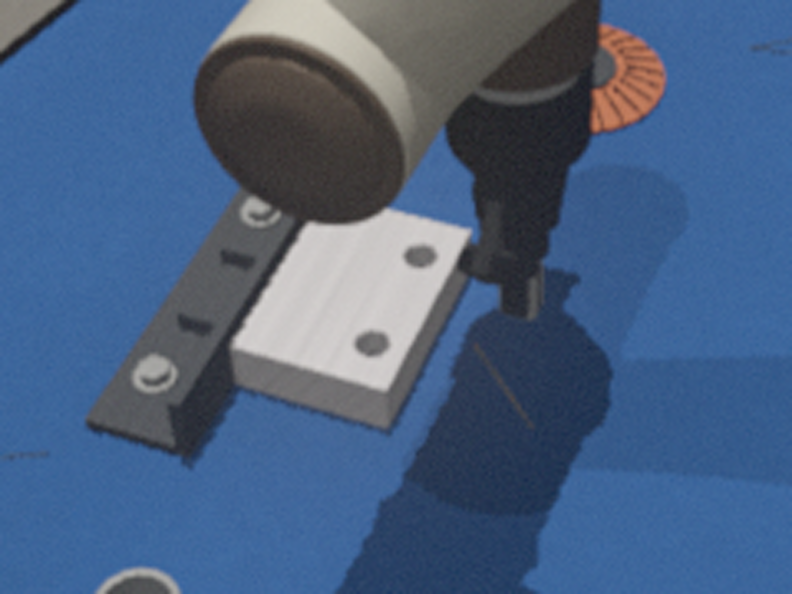

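Emit:
jog_arm --pt "-0.01 0 0.001 0" --pt "-0.02 0 0.001 0" --pt "-0.024 0 0.001 0" --pt "-0.026 0 0.001 0" --pt "-0.028 0 0.001 0" --pt "-0.03 0 0.001 0" --pt "-0.033 0 0.001 0" --pt "-0.036 0 0.001 0"

```text
clock: 13.08
position: [585.1, -80.5, 24.4]
ee_rot: [-0.08, 0.996, -0.002, -0.027]
contact_force: [-12.8, -1.2, 9.0]
gripper_width: 0.2
```

Emit:
jog_arm --pt "-0.003 0 -0.001 0" --pt "-0.006 0 -0.001 0" --pt "-0.008 0 -0.001 0" --pt "-0.008 0 -0.001 0"

```text
clock: 13.58
position: [585.1, -80.6, 24.4]
ee_rot: [-0.079, 0.996, -0.002, -0.036]
contact_force: [-15.0, -1.9, 11.4]
gripper_width: -0.3
```

Blocked at the right end too. Back off and raise clear, then verify.

Emit:
jog_arm --pt "0.02 0 0 0" --pt "0.04 0 0 0" --pt "0.06 0 -0.04 0" --pt "0.08 0 -0.1 0" --pt "0.09 0 -0.16 0" --pt "0.1 0 -0.22 0" --pt "0.1 0 -0.26 0" --pt "0.1 0 -0.26 0"

```text
clock: 14.58
position: [507.2, -93.9, 295.1]
ee_rot: [-0.079, 0.996, -0.002, -0.03]
contact_force: [-0.3, -0.1, -0.7]
gripper_width: -0.2
```

```bash
python3 look.py 10 scene side wrist; python3 crop.py 10;python3 - <<'E'
import cv2
a=cv2.imread('pics/side_10.png')[120:300,200:440]
cv2.imwrite('pics/side_10c.png',cv2.resize(a,None,fx=3.3,fy=3.3,interpolation=2))
E
```

```text
14.575 [507.2 -93.9 295.1] [[-0.986, -0.158], [-0.158, 0.987], [0.061, 0.001]] [-0.3 -0.1 -0.7] -0.24846256907518702
```

View pics/side_10c.png

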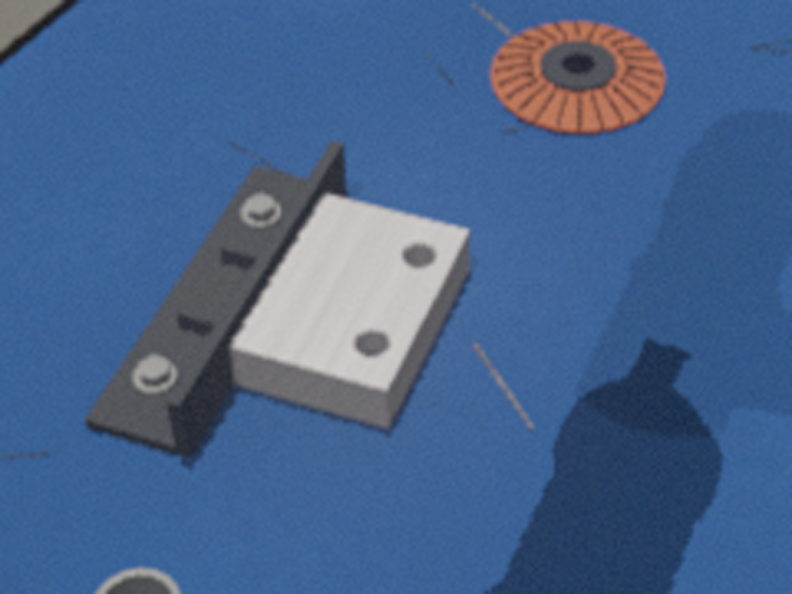

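View pics/scene_10c.png

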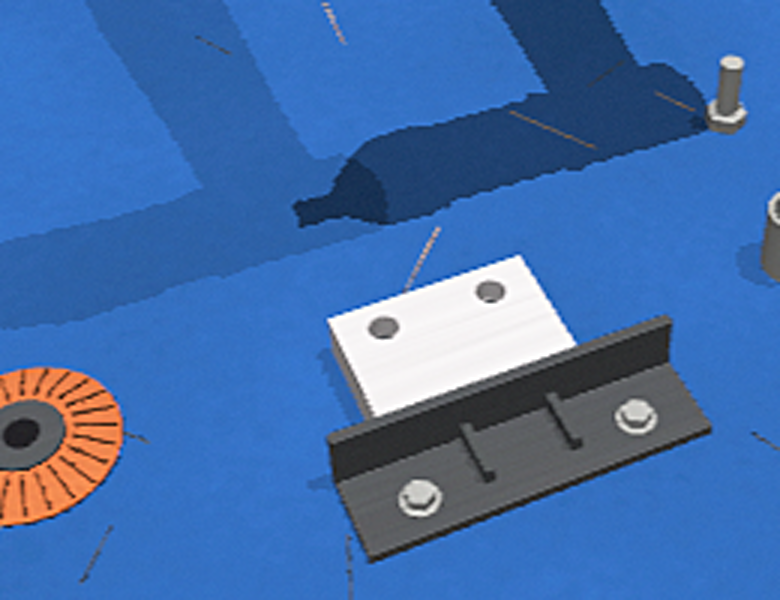

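View pics/wrist_10.png

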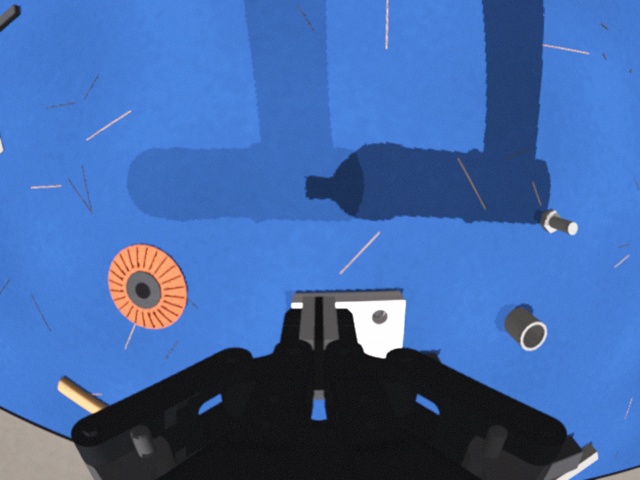

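Emit:
jog_arm --pt "-0.05 0.014 0 0" --pt "-0.1 0.028 0 0" --pt "-0.15 0.042 0 0" --pt "-0.194 0.054 0 0" --pt "-0.194 0.054 0 0" --pt "-0.194 0.054 0 0" --hand 1

```text
clock: 15.48
position: [686.5, -10.0, 273.9]
ee_rot: [-0.079, 0.996, -0.002, -0.038]
contact_force: [-0.2, 0.3, 1.0]
gripper_width: 85.5
```

```bash
python3 look.py 11 wrist
```

```text
15.475 [686.5 -10.  273.9] [[-0.985, -0.158], [-0.157, 0.987], [0.076, 0.002]] [-0.2  0.3  1. ] 85.45716042022475
```

View pics/wrist_11.png

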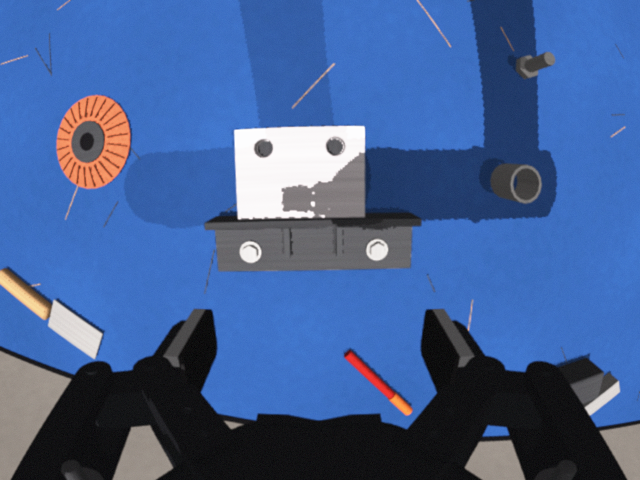

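```bash
python3 - <<'E'
import cv2
a=cv2.imread('pics/wrist_11.png')[195:245,195:430]
a=cv2.convertScaleAbs(a,alpha=1.6)
cv2.imwrite('pics/wz11.png',cv2.resize(a,None,fx=3.4,fy=3.4,interpolation=0))
a=cv2.imread('pics/wrist_11.png')[115:225,225:375]
cv2.imwrite('pics/wz11b.png',cv2.resize(a,None,fx=5,fy=5,interpolation=0))
E
```

```text
(no output)
```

View pics/wz11.png

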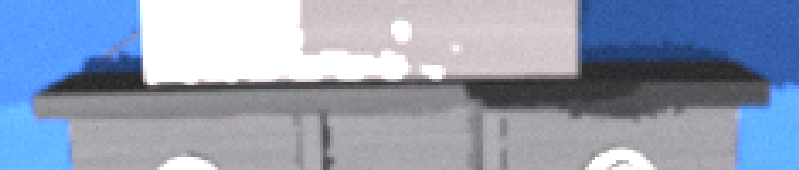

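View pics/wz11b.png

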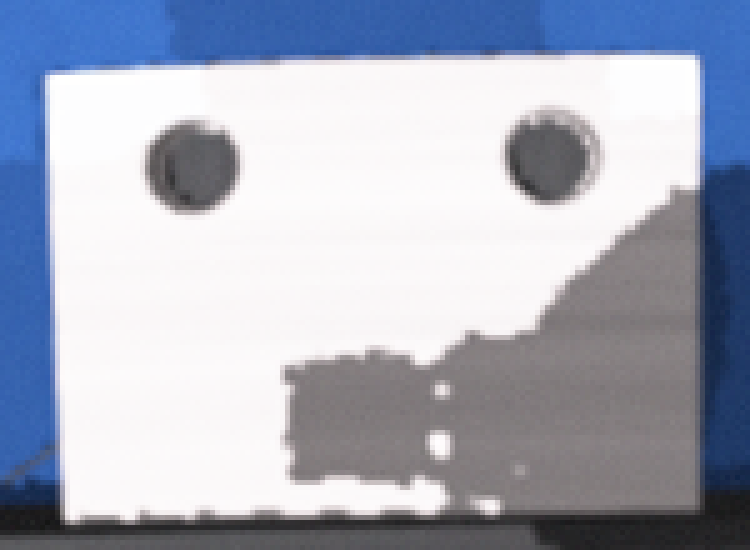

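```bash
python3 - <<'E'
from h import *
st=np.load('pics/st_11.npy',allow_pickle=True).item()
def o(p,z):return onz('wrist',np.array(p)-0.5,z,st)[:2]
D,C,A,B=[o(p,32) for p in[(237.8,219.4),(365.4,217.4),(234.4,129.6),(365,126)]]
f1=o((206.0,223.4),45);f2=o((421.2,218.6),45)
ang=lambda d:np.degrees(np.arctan2(-d[0],d[1]))
print('block',D,C,A,B,ang(C-D),ang(B-A),np.hypot(*(C-D)),np.hypot(*(A-D)))
print('fence',f1,f2,ang(f2-f1),np.hypot(*(f2-f1)))
m=(f1+f2)/2;t=(f2-f1)/np.hypot(*(f2-f1));n=np.array([t[1],-t[0]])
for p in(D,C,A,B):print('fence x,y',(p-m)@n,(p-m)@t)
E
```

```text
block [693.56578805 -93.36055129] [671.17256183  35.84881837] [ 602.66310902 -109.39753153] [579.77171736  19.72740104] 9.832244683021688 10.053002008539751 131.135494004722 92.30645583626888
fence [ 700.02389144 -123.42885911] [661.1189445   90.36260141] 10.313607518426338 217.30251606286402
fence x,y -0.9704509608780082 -77.91254531664272
fence x,y 0.1312534085974279 53.21832074983595
fence x,y -93.27556892486886 -77.41556774492355
fence x,y -92.67909818616019 53.721415011835596
```

```bash
python3 -c "
from bench import *
print(job_done())"
```

```text
the job is handed in; nothing more can be done
None
```

The block is seated and the job is handed in, at about 15.5 s of the 67 s allowed. Every move of the block was a push with the fingers. I turned it roughly 88° clockwise with the shut fingers near one corner. With the gripper part-open, I then used both fingertips to square it and push it up to the fence. Finally I pressed each end in turn.

**Last checks:**
- **Seating:** With about 15 N on either end, the block moved no more than 0.1 mm, so both ends appear to be stopped by the fence.
- **Position along the fence:** In the last wrist-camera picture the block spans about y = −78 to +53 mm, inside ±110 mm. The bolt holes are on the side away from the fence.
- **Squareness:** That picture gives the block's yaw as 9.8–10.1°. My readings of the fence's yaw range from 9.3° to 10.3°, so squareness is known only to within about 0.5°.
- **Possible gap:** The same picture puts the right end about 1 mm short of the fence face and the left end at about 0. That is the size of a one-pixel error, and the press test did not show a gap.
- **Other objects:** The disc, tube and bolt were never touched. The highest wrist force I read, at the ends of moves, was about 19 N. The arm was clear of everything when I handed in.

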